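# Move the charged battery pack from its charger to the sampling pump

### The job

The battery pack standing in the black desk charger is charged and belongs in the pale sampling pump. Pinch its two orange tabs together to free it, draw it straight up out of the charger, and fit it into the pump's empty battery well, key to groove, pressed fully home so that both tabs have sprung out and caught. Keep it upright, never tear it out of its catches or press so hard that the pump goes down on the stops of its soft rubber mounts, and leave the glassware, the jar and the timer undisturbed.

Things in the scene. Friction and masses are not known exactly. Their poses are not given: they have to be found in the camera images.
- pack: Dark battery pack with orange tabs, loose, about 0.22 kg. Origin: centre of its underside; z up, y from tab to tab. Up to 46 mm height it is 36 mm (x) by 42 mm (y), above that 36 x 19 mm. The lowest 7 mm taper in by 2.5 mm all round. A pale key rib (6 mm wide, 2.5 mm proud) runs down its -x side, so it enters a well one way round only.
- pack_top (a point): Centre of the pack's flat closed top, 82 mm above its underside. The top is 36 (x) by 25 mm (y) and may be pressed.
- pack_grip (a point): Point on the pack's axis 66 mm above its underside, axes as the pack. The finger pads of the tabs span 54 to 82 mm above the underside, are 21 mm wide (x) and at rest stand 31 mm off the axis at the top, 26 mm at the foot: 58 mm over both at this height, 39 mm fully pinched, when their faces stand upright.
- tab_pos (a joint): Orange tab on the pack's +y side, hinged 8 mm above the underside. 0 = sprung out, grows as it is pinched inward, stop at 0.17 rad. Its barb (flat upper face 34 mm above the underside, ramped below, tip 25 mm off the axis) clears the lip from about 0.14 rad. Full pinch takes about 4 N; a grip of 20 N holds both tabs at their stops.
- tab_neg (a joint): The same tab on the -y side (positive = pinched inward).
- charger: Black desk charger, fixed, 100 x 100 mm, 51 mm tall. Origin: centre of its underside; front (two small lamps) faces its -x.
- charger_well (a point): Centre of the floor of the charger's battery well, 41 mm below the rim, axes as the charger. The pack stands caught in it, its underside 1.8 mm above the floor, axes parallel; a sprung contact block pushes it up with about 12 N against the lips. Same well as the pump's.
- pump: Sampling pump, 110 (x) by 170 mm (y), 67 mm tall: a dark base plate, fixed, and on it, on four soft rubber mounts, the pale unit with a blue skirt. Origin: centre of the base's underside. The battery well is in the -y half of the top; a flow knob (13 mm high), a display and two brass hose nipples are on the +y half.
- pump_unit (a joint): How far the pale unit, with the well, has sunk on its rubber mounts (m). 0 at rest; pressed, it gives way straight down about 3 mm per 10 N, and rises again when let go. Stops at 10 mm; more than 8 mm (about 25 N) is too hard.
- pump_well (a point): Centre of the floor of the pump's battery well, 41 mm below its rim, axes as the pump (pack and pump axes must be parallel). 37.6 (x) by 43.6 mm (y), 0.8 mm clear of the pack each side; key groove on the -x side. A sprung contact block stands 5 mm above the floor: about 3 N at first touch, 12 N at home. The pack's underside bottoms on the floor. Pack and housing stand 60 N.
- pump_rim (a point): Centre of the well's mouth, level with the rim. Lips 5 mm thick on the +y and -y sides take the barbs, which pass once the underside is less than 1.8 mm above the floor; the spring then lifts the caught pack to 1.8 mm. Lowered with tabs pinched, the barbs pass freely, but let go the pack mostly rises 2 to 4 mm before they catch: press its top, 15 to 25 N, to snap them in.
- stoppered_flask: Conical flask with red stopper, loose, 72 mm wide, 130 mm tall, origin at the centre of its underside; leave alone.
- beaker: Small glass beaker, loose, 60 mm wide, 67 mm tall, origin at the centre of its underside; leave alone.
- salt_jar: Jar with red lid, loose, 60 mm wide, 76 mm tall, origin at the centre of its underside; leave alone.
- timer: Small cream bench timer, loose, 28 x 70 x 63 mm, origin at the centre of its underside; leave alone.
Mind the look-alikes: they are no part of the job. There is more than one size of the pack; the one meant has the size given above.

How it is judged:
By the outcome, as a careful person would: the job done as asked, in the order asked, and still so for the second after the job is handed in, with the robot touching nothing.
It also fails if it takes over 48 s, if anything falls off the work surface, if the arm or the gripper's body presses on something with over 40 N, if the wrist force passes 120 N, or if a joint passes its speed limit or range.

### The arm

A 7-joint arm with a two-finger parallel gripper is mounted at the origin on a cart in front of the work surface, level with it; the furniture and walls round the work are solid. World frame = base frame: x ahead of the robot, y to its left, z up, the work surface at z = 0. Lengths are in mm, angles in degrees, forces in N, time in s.
With the tool pointing down it reaches from about 425 to 875 mm from the base axis. Payload 8.4 kg.
Tool frame: the origin (TCP) lies midway between the tips of the shut fingers; the grasp point (between the pads) lies 19 mm behind it; z points along the fingers, y is the line along which they close (so a half turn about z gives the same grasp; the last joint's range is limited). The gripper opens to 85 mm and grips with 20 to 120 N. Pads are 22 mm wide; open, the fingers measure 114 mm over their backs; the gripper's body (76 mm by 85 mm) begins 54 mm behind the grasp point. The pads swing forward as they close: fully open they stand 13 mm farther back than shut.
Start: joints at [-70.256, 19.091, 2.286, 83.961, -0.768, 76.965, -3.352], TCP at [279.091, 587.003, 231.308] pointing down, gripper open.
Joint ranges: [-147.57, 147.57], [-21.85, 119.76], [-74.77, 79.35], [14.55, 137.4], [-85.83, 265.84], [4.83, 119.75], [-152.11, 152.11]. Speed limits (degrees/s): [127.2, 127.2, 159.86, 159.86, 180, 180, 180].

### API

Orientations are given as [roll, pitch, yaw] about the fixed x, y, z axes, in that order (R = Rz(yaw) Ry(pitch) Rx(roll)).
In Python, from rig import move_ptp, move_l, movej, open_jaws, gripper_close, dwell, ik, get_obs, camera, camera_model, MotionError, sign_off gives the robot as it stands. Calls block until the motion is done:
- move_ptp(position, orientation): joint-space move of the TCP to a pose.
- move_l(position, ori=None, v=150, stop_force=None): straight line of the TCP; ori=None keeps the orientation; v is the mean speed in mm/s. With stop_force (N) it stops when the force on the tool has changed by that much, and returns True; else False.
- movej(angles): joint-space move.
- open_jaws() and gripper_close(newtons=None): open the fingers fully, or close them until they stop; newtons is the grip in N (None keeps the last).
- dwell(seconds).
- ik(position, orientation): joint angles nearest the present ones, or None.
- get_obs(): the state.
- camera(name): name is "side" or "top" or "wrist"; returns the picture (400x640x3 uint8, red, green, blue); there is no depth.
- camera_model(name): a dict with "camera_matrix" (3x3 intrinsics, pixels), "k1" (the pictures are not rectified: a ray, as slopes to the right and down, at radius r is drawn at 1 + k1 r^2 times it, then the intrinsics apply), "rvec" (rotation vector, rad) and "tvec" (3), from world to camera coordinates, as OpenCV has them; the wrist camera has in their place "mount" (4x4, takes a point from camera to tool coordinates, whose origin is the TCP and whose axes are the flange's). Camera axes: x right, y down, z forward; pixel columns grow to the right and rows downward; lengths in mm; the calibration is good to about 2 mm. A picture is of the moment at which its call begins: read the wrist's pose just before it. camera_model takes no time and is no camera call.
A pose or a line that the arm cannot do raises MotionError and nothing moves.
- sign_off(): hands the job in; it is judged then, once.
The state is a dict: "time_s": time; "joints": joint angles; "qd": joint speeds; "tau": joint torques, N m; "eef_pos": TCP position; "tcp_rot": TCP orientation; "force": force on the tool from outside, world axes, zero at the start; "torque": the same for the moment, N m; "width": finger opening in mm; "finger_force": force on a finger pad.
Only numpy, scipy, OpenCV 4.12 (cv2) and the standard library are available. Lean on these libraries where they do the work, as an engineer would, in place of code of your own. Each camera call takes 0.05 s, during which the arm holds its last target. There are 200 camera calls.

## Working session

There is one attempt and no reset: what is moved stays moved. The work goes in short steps, each a Python script; the robot and the scene stay as the last script left them, time stands still between calls to the robot, and variables do not carry over. Pictures are saved under pics/ and viewed, at most 10 in all, crops included, and the job is handed in when it is done.

```bash
mkdir -p pics; ls
python3 - <<'E'
from rig import *
import cv2,numpy as np
print({k:np.round(v,2).tolist() for k,v in get_obs().items()})
for n in("side","top","wrist"):
    cv2.imwrite(f"pics/{n}0.png",camera(n)[:,:,::-1]); print(n,camera_model(n))
E
```

```text
pics
{'time_s': 0.0, 'joints': [-70.25, 19.13, 2.29, 84.01, -0.77, 76.97, -3.35], 'qd': [-0.13, 0.02, -0.08, -0.1, 0.04, -0.1, 0.07], 'tau': [-0.0, -65.85, 1.37, -40.56, 0.02, 0.01, 0.0], 'eef_pos': [278.95, 586.6, 230.44], 'tcp_rot': [-179.91, 0.01, 154.57], 'force': [-0.28, 1.1, 0.85], 'torque': [-0.0, -0.02, -0.03], 'finger_force': 0.0, 'width': 85.31}
side {'camera_matrix': array([[370.29088142,   0.        , 322.42369791],
       [  0.        , 370.29088142, 198.8660195 ],
       [  0.        ,   0.        ,   1.        ]]), 'k1': -0.0056108025141040725, 'rvec': array([ 2.09505505,  0.08151132, -0.012349  ]), 'tvec': array([-526.69263871,   64.98741641,  890.78111685])}
top {'camera_matrix': array([[364.76663888,   0.        , 316.08504612],
       [  0.        , 364.76663888, 203.52189307],
       [  0.        ,   0.        ,   1.        ]]), 'k1': -0.030060153223107396, 'rvec': array([ 2.16847279, -2.10606736,  0.19254515]), 'tvec': array([-12.5147606 , 534.87741111, 859.7820075 ])}
wrist {'camera_matrix': array([[321.03579505,   0.        , 319.98664649],
       [  0.        , 321.03579505, 208.06622685],
       [  0.        ,   0.        ,   1.        ]]), 'k1': -0.05556783783853797, 'mount': array([[-2.39003268e-04, -9.45321880e-01, -3.26138754e-01,
         8.41241062e+01],
       [ 9.99999971e-01, -2.12452880e-04, -1.17026588e-04,
        -1.76431020e-01],
       [ 4.13386762e-05, -3.26138772e-01,  9.45321903e-01,
        -1.41141811e+02],
       [ 0.00000000e+00,  0.00000000e+00,  0.00000000e+00,
         1.00000000e+00]])}
```

View pics/side0.png

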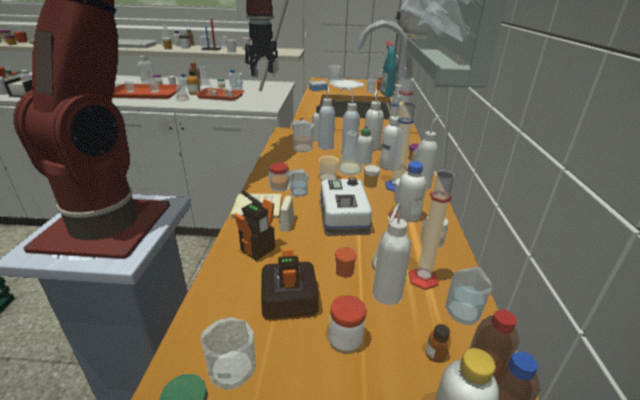

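View pics/top0.png

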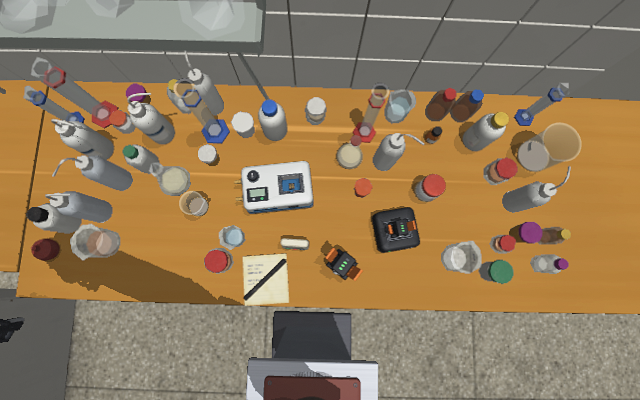

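The top view shows the charger with the pack at (395,229), the pump at (278,187) with its well at about (291,185), and a look-alike pack lying at (342,263). In the side view the charger is at (289,287) and the pump at (345,203). Next I'll get rough positions, then take wrist views.

```bash
cat > h.py <<'E'
from rig import *
import cv2,numpy as np,json
from scipy.spatial.transform import Rotation as Ro
def T(obs):
    M=np.eye(4); M[:3,:3]=Ro.from_euler('xyz',obs['tcp_rot'],degrees=True).as_matrix(); M[:3,3]=obs['eef_pos']; return M
def cam(name,obs=None):
    "K,k1,world->camera 4x4"
    m=camera_model(name)
    if 'mount' in m: W=np.linalg.inv(T(obs)@m['mount'])
    else:
        W=np.eye(4); W[:3,:3]=cv2.Rodrigues(m['rvec'])[0]; W[:3,3]=m['tvec']
    return m['camera_matrix'],m['k1'],W
def proj(c,P):
    K,k,W=c; return cv2.projectPoints(np.atleast_2d(P).astype(float),cv2.Rodrigues(W[:3,:3])[0],W[:3,3],K,np.array([k,0,0,0.]))[0][:,0]
def ray(c,uv):
    K,k,W=c; n=cv2.undistortPoints(np.array([[uv]],float),K,np.array([k,0,0,0.]))[0,0]
    d=W[:3,:3].T@np.array([*n,1]); return -W[:3,:3].T@W[:3,3],d/np.linalg.norm(d)
def onz(c,uv,z):
    o,d=ray(c,uv); return o+d*(z-o[2])/d[2]
def tri(obs):
    "least squares point of [(cam,uv),..] and residual px"
    A=0;b=0
    for c,uv in obs:
        o,d=ray(c,uv); Q=np.eye(3)-np.outer(d,d); A=A+Q;b=b+Q@o
    p=np.linalg.solve(A,b); return p,[np.round(proj(c,p)[0]-uv,1).tolist() for c,uv in obs]
def shot(name):
    o=get_obs(); im=camera('wrist')[:,:,::-1].copy(); cv2.imwrite(f'pics/{name}.png',im)
    json.dump({k:list(o[k]) for k in('eef_pos','tcp_rot')},open(f'pics/{name}.json','w')); return im
def wc(name): return cam('wrist',json.load(open(f'pics/{name}.json')))
E
python3 - <<'E'
from h import *
t=cam('top');s=cam('side')
for n,uv,z in[('charger',(395,227),51),('pump',(277,187),67),('well',(291,185),67),('packtop',(402,228),90),('fake',(342,263),70),('timer',(295,243),63),('beaker',(231,237),67),('jarred',(432,187),76),('redcap',(217,261),70)]:print(n,onz(t,uv,z).round())
print('side',onz(s,(289,275),51).round(),onz(s,(346,196),67).round())
E
```

```text
charger [ 482. -192.   51.]
pump [569. 100.  67.]
well [575.  66.  67.]
packtop [ 475. -199.   90.]
fake [391. -62.  70.]
timer [435.  51.  63.]
beaker [444. 204.  67.]
jarred [ 579. -277.   76.]
redcap [387. 232.  70.]
side [ 477. -188.   51.] [579.  90.  67.]
```

Run:
```python
from h import *
pw=np.array([575,75]);ch=np.array([478,-194])
for n,c,yaw,off in[('p1',pw,180,(20,70)),('p2',pw,180,(20,-60)),('c1',ch,180,(20,60)),('c2',ch,180,(20,-60))]:
    p=[c[0]+off[0],c[1]+off[1],260]
    q=ik(p,[180,0,yaw]); print(n,None if q is None else np.round(q,0), None if ik(p,[180,0,0]) is None else np.round(ik(p,[180,0,0])))
    move_ptp(p,[180,0,yaw]); shot(n)
    print(get_obs()['time_s'],get_obs()['eef_pos'])
a=[cv2.imread(f'pics/{n}.png') for n in('p1','p2','c1','c2')]
m=np.vstack([np.hstack(a[:2]),np.hstack(a[2:])]); cv2.imwrite('pics/m1.png',cv2.resize(m,(800,500),interpolation=cv2.INTER_AREA))
```

```text
p1 [-36.  14.  22.  88.  -5.  79.  76.] [ -47.   16.   37.   89.   -9.   79. -100.]
2.1667 [594.66862987 146.39608413 259.81631297]
p2 [-27.  12.  26.  91.  -5.  78.  89.] [-44.  15.  46.  91. -11.  79. -86.]
2.8 [595.00428448  15.99291453 259.9515117 ]
c1 [-20.   2.  31. 101.  -1.  77. 101.] [-56.   1.  69. 102.  -1.  77. -77.]
3.5917 [ 498.57406552 -132.61784252  260.03296704]
c2 [-12.   8.  38.  96.  -5.  78. 117.] [-36.  15.  70.  97. -14.  78. -54.]
4.1917 [ 498.83852814 -252.61539482  259.53485558]
```

View pics/m1.png

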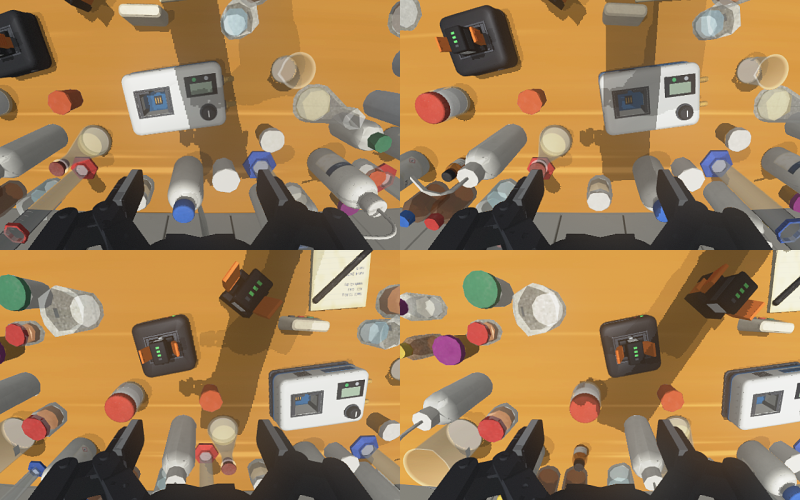

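```bash
cat > crop.py <<'E'
import cv2,numpy as np
def crop(n,u,v,w,h,s):
    a=cv2.imread(f'pics/{n}.png')[v:v+h,u:u+w]; a=cv2.resize(a,None,fx=s,fy=s,interpolation=cv2.INTER_CUBIC)
    for i in range(0,w,10):
        cv2.line(a,(i*s,0),(i*s,8),(0,255,255),1)
        if i%20==0: cv2.putText(a,str(u+i),(i*s,20),0,.4,(0,255,255),1)
    for i in range(0,h,10):
        cv2.line(a,(0,i*s),(8,i*s),(0,255,255),1)
        if i%20==0: cv2.putText(a,str(v+i),(10,i*s+4),0,.4,(0,255,255),1)
    return a
E
python3 - <<'E'
from crop import *
cv2.imwrite('pics/m2.png',np.hstack([crop('p1',195,95,100,120,4),crop('p2',315,95,100,120,4)]))
cv2.imwrite('pics/m3.png',np.hstack([crop('c1',208,95,114,120,4)[:,:400],crop('c2',318,95,100,120,4)]))
E
```

```text
(no output)
```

View pics/m2.png

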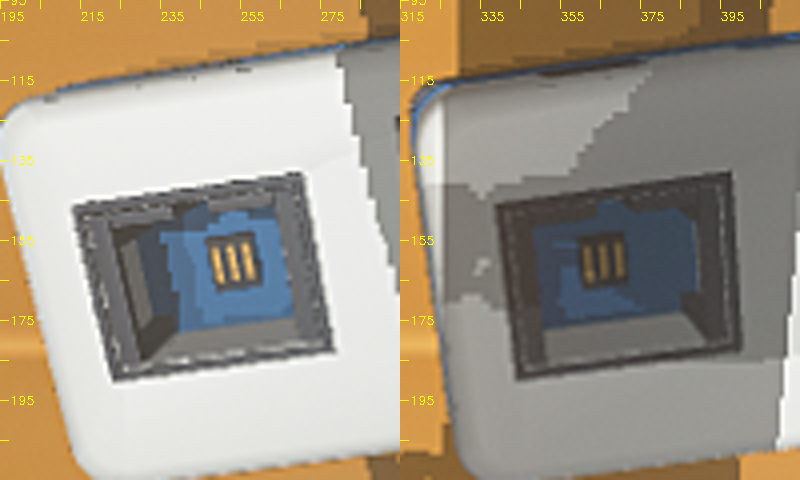

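View pics/m3.png

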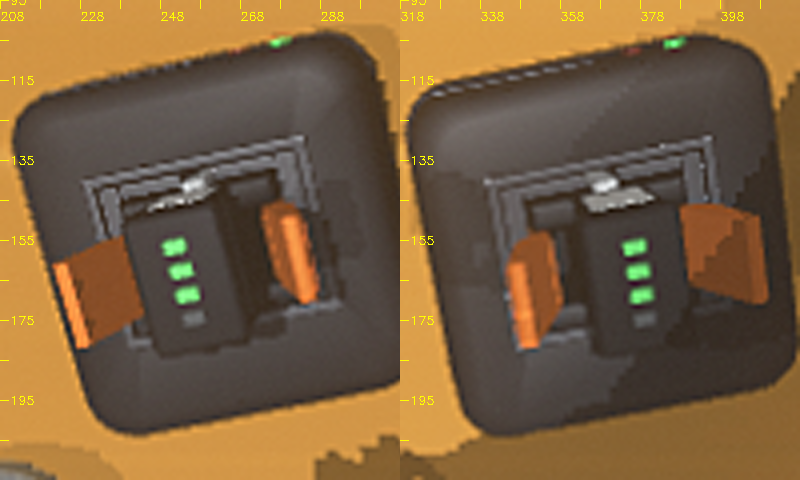

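The wrist views (up in the image = world -x) show the pump well's bezel and the charger's bezel, with the pack standing in it and its key towards -x. Pump bezel corners are p1 (213,146), (270,138), (278,183), (223,190) and p2 (339,146), (397,138), (400,182), (344,190). The pack's LEDs are near c1 (253,163) and c2 (377,163). I'll triangulate these.

Run:
```python
from h import *
def run(a,b,pts):
    A,B=wc(a),wc(b); R=[]
    for n,u,v in pts:
        p,r=tri([(A,u),(B,v)]); R.append(p); print(n,p.round(1),r)
    return np.array(R)
R=run('p1','p2',[('TL',(213.3,146),(339.3,146.2)),('TR',(270.5,138.2),(397.5,138)),('BR',(278.5,182.8),(400.3,182.5)),('BL',(223,190.3),(344.3,190))])
ang=lambda d:np.degrees(np.arctan2(-d[0],d[1]))
print('well',R.mean(0),'yaw y-edges',ang(R[1]-R[0]),ang(R[2]-R[3]),'x-edges',[np.degrees(np.arctan2(d[1],d[0])) for d in(R[3]-R[0],R[2]-R[1])],[np.linalg.norm(R[i]-R[i-1]) for i in range(4)])
C=run('c1','c2',[('TL',(229,140.5),(339.3,140.2)),('TR',(284,129),(395.5,129.5)),('BL',(241,182.2),(346.8,182.5)),
 ('L1',(251.5,156.7),(376.7,156.7)),('L2',(253.3,162.8),(377.5,162.8)),('L3',(255,168.8),(378.2,168.8)),('L4',(256.4,174.8),(379,174.8)),
 ('tabL outer top',(222,161),(345,161)),('tabL outer bot',(227.5,182),(349,182)),('tabR outer bot',(287,170),(409.5,170.5))])
print('chg centre',(C[1]+C[2])/2,ang(C[1]-C[0]),np.degrees(np.arctan2(*(C[2]-C[0])[[1,0]])),np.linalg.norm(C[1]-C[0]),np.linalg.norm(C[2]-C[0]))
print('led ang',np.degrees(np.arctan2(*(C[6]-C[3])[[1,0]])),C[3:7].mean(0))
```

```text
TL [558.2  34.7  65.4] [[0.0, 0.4], [0.0, -0.4]]
TR [550.1  95.   64.8] [[0.0, 0.0], [0.0, -0.0]]
BR [597.6 101.5  65.1] [[0.0, 0.0], [0.0, -0.0]]
BL [605.6  40.9  66.7] [[0.0, 0.0], [0.0, -0.0]]
well [577.87110037  68.01493559  65.47121432] yaw y-edges 7.664724904125675 7.485705331546111 x-edges [np.float64(7.43173918638942), np.float64(7.78781828254476)] [np.float64(47.75735242729647), np.float64(60.84386862440194), np.float64(47.93225523008485), np.float64(61.158766872035336)]
TL [ 458.1 -232.9   47.2] [[-0.0, -0.1], [-0.0, 0.1]]
TR [ 446.2 -172.2   46.6] [[0.0, 0.1], [0.0, -0.1]]
BL [ 505.5 -223.5   46.4] [[0.0, 0.1], [0.0, -0.1]]
L1 [ 467.9 -199.4   93.6] [[-0.0, -0.0], [-0.0, 0.0]]
L2 [ 474.  -198.1   92.9] [[-0.0, -0.1], [-0.0, 0.1]]
L3 [ 480.1 -197.    92.2] [[-0.0, -0.1], [-0.0, 0.1]]
L4 [ 486.  -195.9   92.5] [[-0.0, -0.1], [-0.0, 0.1]]
tabL outer top [ 472.7 -229.5   90.2] [[0.0, 0.0], [0.0, -0.0]]
tabL outer bot [ 493.3 -225.2   92.6] [[-0.0, -0.0], [-0.0, 0.0]]
tabR outer bot [ 481.7 -165.7   91.1] [[0.0, 0.1], [0.0, -0.1]]
chg centre [ 475.8711438  -197.85265347   46.54849226] 11.02927483474407 11.27738163644653 61.83913848181689 48.396284787301845
led ang 10.782487959596674 [ 476.98429117 -197.61137146   92.81064813]
```

The heights agree with the text: pack top is about 93 (expected 93.8) and the pump rim about 66 (expected 67). Pack: (476.4, -197.7), yaw 11. Well: (577.9, 68.0), yaw 7.6. Now the grasp and a guarded lift.

Run:
```python
from h import *
def st(s):
    o=get_obs(); print(s,round(o['time_s'],2),np.round(o['eef_pos'],1),np.round(o['force'],1),'w',round(o['width'],1),'ff',round(o['finger_force'],1))
P=[476.4,-197.7]; q=ik([*P,160],[180,0,-169]); print(np.round(q))
q2=ik([578,68,160],[180,0,-172.4]); print(np.round(q2))
move_ptp([*P,150],[180,0,-169]); st('above')
print(move_l([*P,57],v=120,stop_force=10)); st('down')
gripper_close(35); dwell(.3); st('closed')
shot('g1')
cv2.imwrite('pics/g1s.png',camera('side')[:,:,::-1])
from crop import *
cv2.imwrite('pics/m4.png',np.hstack([cv2.imread('pics/g1.png')[60:400,120:520],crop('g1s',250,230,100,85,4)]))
```

```text
[-15.   7.  35. 109.  -4.  65. 123.]
[-34.  15.  28. 100.  -7.  67.  93.]
above 4.76 [ 477.5 -197.5  151.2] [ 1.  -1.4 -0.2] w 85.5 ff 0.0
False
down 5.68 [ 477.  -198.1   57.8] [ 0.8 -1.1 -0. ] w 84.9 ff 0.0
closed 6.51 [ 476.9 -197.8   57.2] [ 1.7 -0.1  5.4] w 33.4 ff 37.8
```

View pics/m4.png

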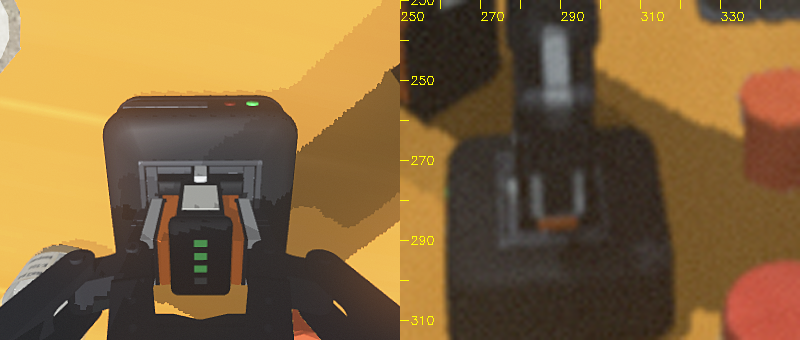

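The wrist view shows both pads flat on the tabs, symmetric about the pack, with the pack at about (200,250). Next, a guarded lift.

```bash
cat >> h.py <<'E'
def st(s):
    o=get_obs(); print(s,round(o['time_s'],2),np.round(o['eef_pos'],1),np.round(o['force'],1),'w',round(o['width'],1),'ff',round(o['finger_force'],1))
E
python3 - <<'E'
from h import *
p=get_obs()['eef_pos']; x,y=476.9,-197.9
print(move_l([x,y,61],v=20,stop_force=15)); st('lift4')
if abs(get_obs()['force'][2])<15:
    print(move_l([x,y,115],v=60,stop_force=15)); st('lift')
    print(move_l([x,y,160],v=150)); st('up')
    shot('l1'); cv2.imwrite('pics/l1s.png',camera('side')[:,:,::-1])
    from crop import *
    cv2.imwrite('pics/m5.png',np.hstack([cv2.imread('pics/l1.png')[60:400,120:520],crop('l1s',245,215,100,85,4)]))
E
```

```text
False
lift4 6.96 [ 476.3 -197.6   60.6] [-0.1 -0.1 -1.7] w 33.3 ff 37.7
False
lift 8.01 [ 476.6 -197.8  114.6] [-1.   0.1 -1.9] w 33.5 ff 37.7
False
up 8.46 [ 476.9 -197.7  159.6] [ 0.2  0.1 -2.1] w 33.3 ff 37.7
```

View pics/m5.png

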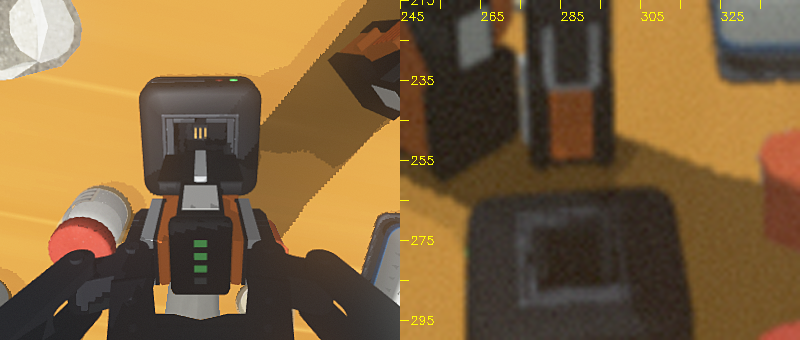

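The pack is free and hangs upright (2.1 N). The empty charger well shows behind it, and the pack's LEDs are near x=321 in the full wrist frame. I'll check the pack's offset in the hand, then insert it under a force guard.

Run:
```python
from h import *
o=json.load(open('pics/l1.json')); c=wc('l1'); M=np.linalg.inv(T(o))
for uv in((320.5,303),(320.5,341)):
    print('LED in tool',(M@[*onz(c,uv,o['eef_pos'][2]+36),1]).round(1))
W=[577.9,68.0]; R=[180,0,-172.4]
move_ptp([*W,150],R); st('above')
print(move_l([*W,119],v=80,stop_force=8)); st('near')
print(move_l([*W,104],v=25,stop_force=6)); st('entry')
```

```text
LED in tool [  9.    0.1 -36.    1. ]
LED in tool [ -9.5   0.1 -36.    1. ]
above 9.66 [577.8  65.8 149.9] [-0.3 -0.1 -1.8] w 33.6 ff 37.7
False
near 10.2 [577.7  67.8 118.6] [ 0.7  0.  -1.9] w 33.0 ff 37.7
False
entry 10.95 [578.4  68.1 104.4] [ 2.   0.7 -0.7] w 33.4 ff 37.7
```

The pack entered cleanly. I'll continue to the floor.

Run:
```python
from h import *
W=[577.9,68.0]
print(move_l([*W,80],v=40,stop_force=8)); st('mid')
print(move_l([*W,64],v=15,stop_force=14)); st('bottom')
```

```text
False
mid 11.7 [578.9  68.2  79.9] [7.1 0.6 0.4] w 33.3 ff 37.7
True
bottom 12.75 [579.6  68.2  65.8] [-3.3  0.5 12.1] w 33.7 ff 37.9
```

Run:
```python
from h import *
W=[578.4,68.0]
open_jaws(); st('open')
move_l([*W,150],v=150); gripper_close(20); st('shut')
print(move_l([*W,120],v=100,stop_force=8)); st('pre')
print(move_l([*W,96],v=15,stop_force=20)); st('press'); dwell(.2); st('held')
move_l([*W,140],v=60); st('up')
move_ptp([595,146,260],[180,0,180]); shot('e1')
move_ptp([595,16,260],[180,0,180]); shot('e2'); cv2.imwrite('pics/e1s.png',camera('side')[:,:,::-1]); st('')
from crop import *
cv2.imwrite('pics/m6.png',np.hstack([crop('e1',195,95,100,120,4),crop('e2',315,95,100,120,4)]))
```

```text
open 13.31 [579.8  68.4  65.5] [-0.5  0.2  0.2] w 85.2 ff 0.0
shut 14.78 [578.4  68.  150. ] [-0.2 -0.6 -1.5] w 0.2 ff 0.0
False
pre 15.23 [578.2  67.9 119.7] [-0.3 -0.6  0.4] w -0.1 ff 0.0
True
press 16.52 [580.7  68.3 101.9] [-1.6 -0.8 17.3] w 0.1 ff 8.7
held 16.72 [581.1  68.3 102.5] [-2.  -0.8 15.6] w -0.1 ff 8.1
up 17.52 [578.2  68.  139.7] [ 0.4  0.  -1.3] w -0.0 ff 0.0
 18.89 [594.6  16.6 259.2] [0.2 0.9 0.1] w -0.1 ff 0.0
```

View pics/m6.png

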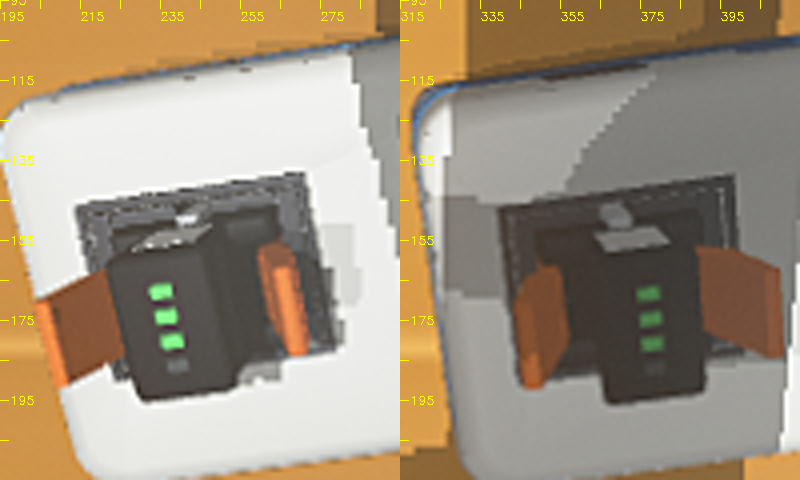

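The pack stands in the well with the key towards -x and both tabs out. LEDs are at e1 (235,168)…(238,180) and e2 (377,168)…(378,181). I'll measure its height and tab spread to confirm it has caught.

Run:
```python
from h import *
A,B=wc('e1'),wc('e2')
for n,a,b in[('L1',(235.2,168),(377.2,168.5)),('L2',(236.7,174),(377.5,174.8)),('L3',(238.2,180.3),(378.2,181)),('tabLb',(211.5,191.5),(347.2,192)),('tabRb',(271.3,183.5),(409.7,184)),('tabLt',(204.5,170),(343.5,169.5))]:
    p,r=tri([(A,a),(B,b)]); print(n,p.round(1),r)
W=[578.2,68.0]
move_ptp([*W,140],[180,0,-172.4]); move_l([*W,118],v=100)
print(move_l([*W,100],v=10,stop_force=4)); st('probe')
print(move_l([*W,94],v=12,stop_force=17)); st('press'); dwell(.2); st('held')
move_l([*W,118],v=40)
print(move_l([*W,100],v=10,stop_force=4)); st('probe2')
move_l([*W,160],v=120); st('up')
```

```text
L1 [572.1  67.  108.3] [[-0.0, -0.0], [-0.0, 0.0]]
L2 [578.1  67.7 107.5] [[0.0, 0.1], [0.0, -0.1]]
L3 [584.1  68.7 107.6] [[0.0, 0.1], [0.0, -0.1]]
tabLb [596.4  40.3 102.4] [[-0.0, -0.1], [-0.0, 0.1]]
tabRb [587.8  99.4 105.2] [[-0.0, -0.0], [-0.0, 0.0]]
tabLt [574.5  36.2 103.4] [[-0.0, -0.5], [-0.0, 0.5]]
True
probe 20.91 [577.9  68.  107.7] [-1.   0.6  4.2] w 0.2 ff 2.4
True
press 21.68 [579.6  68.1 101.4] [-5.7 -0.2 19.8] w -0.1 ff 9.6
held 21.88 [579.6  68.1 101.9] [-6.  -0.7 18. ] w 0.2 ff 9.0
True
probe2 23.52 [578.   68.  107.9] [-0.9 -0.5  3.8] w 0.1 ff 2.3
up 24.1 [577.9  68.  159.4] [-0.1  0.4 -0.7] w -0.4 ff 0.0
```

The pack has caught. Two probes, before and after a second press, put its top at the same height: 107.8 at 4 N, so about 109 unloaded against 109.8 nominal. The tabs are spread 60 mm, as they were in the charger. Handing in.

Run:
```python
from h import *
move_l([578,68,250],v=150); st('')
print(sign_off())
```

```text
24.85 [577.5  68.  248.8] [-0.9  0.1  0.2] w -0.3 ff 0.0
the job is handed in; nothing more can be done
None
```

The battery pack is in the pump's well, key to groove and pressed home; height probes and the tab spread indicate both tabs have caught. I handed the job in at about 25 s with the robot clear; I did not re-check the glassware, jar and timer by camera at the end.

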